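Clamp a rough olive-wood figure in a quick-release carving vise

ROBOT

A 6-joint arm with a two-finger parallel gripper is mounted at the origin on the work surface. World frame = base frame: x ahead of the robot, y to its left, z up, the work surface at z = 0. Lengths are in m, angles in rad, forces in N, time in s.
With the tool pointing down it reaches from about 0.15 to 0.775 m from the base axis. Payload 6.1 kg.
Tool frame: the origin (TCP) lies midway between the tips of the shut fingers; the grasp point (between the pads) lies 19 mm behind it; z points along the fingers, y is the line along which they close (so a half turn about z gives the same grasp; the last joint's range is limited). The gripper opens to 85 mm and grips with 20 to 120 N. Pads are 22 mm wide; open, the fingers measure 114 mm over their backs; the gripper's body (76 mm by 85 mm) begins 54 mm behind the grasp point. The pads swing forward as they close: fully open they stand 13 mm farther back than shut.
Start: joints at [1.333, 0.126, -0.04, 1.405, 0, 1.571], TCP at [0.124, 0.51, 0.231] pointing down, gripper open.
Joint ranges: [-2.72, 2.72], [-0.95, 1.95], [-1.27, 1.35], [-1.78, 2.02], [-1.46, 1.47], [-3.14, 3.14]. Speed limits (rad/s): [2.39, 2.39, 3.01, 3.14, 3.14, 3.14].

INTERFACE

Orientations are given as a rotation vector (axis times angle).
In Python, from plant import status, snapshot, camera_model, r gives the robot as it stands.
- The arm moves only by the tool move_arm, never from a script. Its argument "steps" is a list of rows, each a list of 5 numbers: the shift along the world's x, y, z normalised to -1 to 1, where 1 is 0.025 m, then the turn about the world's z normalised to -1 to 1, where 1 is pi rad, then the opening, from 0 (shut) to 1 (fully open). A call has 1 to 5 rows; each row shifts and turns the commanded pose from where the row before left it; what a row does not reach is not made up. A row lasts 1/12 s, in which the tool goes at most 41.7 mm and 7.16 degrees, less where a joint would pass 70% of its speed; a pose out of reach is approached as far as the arm can. A call with a number of a shift or a turn outside -1 to 1 is refused whole. A call with a gripper value outside its range is refused whole. The fingers move at their own pace and stop on an object; the grip force is fixed at half the most. Time passes only in rows, so rows that do not move let the fingers close. It gives the time, the measured TCP pose, the force, the opening and the grip force at its end, in the units of the state.
- status.get_state(): the state, without advancing time (a new reading comes with each control period).
- snapshot(name): name is "scene" or "side" or "wrist"; returns the picture (420x560x3 uint8, red, green, blue); there is no depth.
- camera_model(name): a dict with "K" (3x3 intrinsics, pixels), "dist_coeffs" ([k1, k2, p1, p2, k3] as OpenCV has them; the pictures are not rectified), "R" (3x3) and "t" (3): a world point X has camera coordinates R X + t. Camera axes: x right, y down, z forward; pixel columns grow to the right and rows downward; lengths in m; the calibration is good to about 2 mm. A picture is of the moment at which its call begins: read the wrist's pose just before it. camera_model takes no time and is no camera call; for the wrist camera it gives the pose at the moment of the call.
- r.job_done(): hands the job in; it is judged then, once.
The state is a dict: "time_s": time; "joint_pos": joint angles; "qvel": joint speeds; "tau": joint torques, N m; "ee_pos": TCP position; "orientation": TCP orientation; "contact_force": force on the tool from outside, world axes, zero at the start; "torque": the same for the moment, N m; "finger_gap": opening from 0.0 (shut) to 1.0 (fully open); "finger_force": force on a finger pad.
Only numpy, scipy, OpenCV 4.12 (cv2) and the standard library are available. Lean on these libraries where they do the work, as an engineer would, in place of code of your own. Each camera call takes 0.05 s, during which the arm holds its last target. There are 200 camera calls.

TASK

Clamp the rough figure in the vise for carving: squeeze the red release lever to its fixed lug and keep it squeezed while you slide the front jaw gently up to the figure until the figure sits square between both cork-faced jaws, let the lever go, then wind the crank clockwise until the figure is held firmly hand-tight, without crushing it. Leave the other things on the bench where they are, and take your hands off at the end.

Things in the scene. Friction and masses are not known exactly. Their poses are not given: they have to be found in the camera images.
- vise: Green quick-release carving vise on a wooden riser, fixed. Origin: bench level, mid-width, in the plane of the rear (fixed) jaw's cork face. x: level along the screw, from crank (front) to fixed jaw; y: level, across; z up. Riser and casting span x -60 to +92 mm, y +-78 mm, up to the flat bed at z = 130 mm, where the figure stands. Jaws 110 mm wide, up to z = 191 mm. Screw axis: y = 0, z = 103 mm.
- jaw (a joint): Vise opening, m: clear distance between the cork faces, 0 to 0.12; falls as the front jaw slides to vise +x. Lever fully squeezed: slides with 4 to 5 N, 1 to 4 N more when pushing the figure along the bed, then stops dead when the figure meets the fixed jaw. Lever free: a half-nut rides in the screw thread (saw-tooth, 5 mm apart) and holds the jaw; it must not be forced over the teeth.
- lever (a joint): Red release lever, rad: 0 free, 0.165 squeezed to its stop. Half-nut clear of the thread above 0.145. Spring: about 5 N at the pad at first, 10 N squeezed. Let go, it springs back to 0 and the half-nut rises into the thread, or onto the slope of a tooth: then the crank turns without effect, for up to half a turn, until the nut is fully home and the jaw is driven.
- screw (a joint): Screw and crank, rad: 0 = grip straight up. Grows clockwise seen from the front (about vise +x; grip at the top moves to vise -y): this closes the jaw 10 mm per turn once the half-nut is home. Stays where left; turns any number of times. Turning it takes about 7 N at the grip, run free; as the figure is gripped this rises by 2.6 N per 100 N of clamping, from slack to firm in 0.5 to 0.9 rad.
- crank_hub (a point): Point on the screw axis level with the middle of the crank's grip along the screw: 103 mm above the bench, 205 mm in front of the moving cork face; moves with the jaw. Nothing is there: the screw head (34 mm round) and the crank arm end 42 mm behind this point; the grip circles it at 60 mm.
- crank_grip (a point): Grasp point on the crank's black grip, 60 mm from crank_hub: a cylinder along the screw, 24 mm diameter, 76 mm long, revolving freely on its pin; the point is 9 mm in front of its middle. Firm hand-tight: 10 to 13 N along the circle here (150 to 300 N on the wood), some 2 N less is felt when the hand stops; over 16 N crushes the wood.
- lug (a point): Middle of the fixed lug's upper part: green upright plate on the front jaw, rigid with it; 18 mm along the screw, 10 mm across (its outer, vise -y, face is 5 mm from the point); top 228 mm above the bench, 20 mm above the point; 72 mm in front of the cork face.
- lever_pad (a point): Middle of the lever's red pad, 18 mm along the screw, 12 mm across, 45 mm high; 42 mm to the vise +y side of the lug when free, same height. Swings about a pivot 85 mm below it, parallel to the screw, towards the lug (vise -y). Lug and pad measure 53 mm over their outer faces when free, 40 mm squeezed; the lug does not give.
- jaw_face (a point): Centre of the front (moving) jaw's cork face, 106 x 58 mm, 162 mm above the bench.
- fixed_face (a point): Centre of the rear (fixed) jaw's cork face, 106 x 58 mm, 161 mm above the bench.
- figure: The work: rough olive-wood figure, loose, standing on the bed between the open jaws, 4 to 14 mm off the fixed jaw, a little askew. Square foot 48 mm (its x, nearly along the screw) x 66 mm (y) x 64 mm high, with shoulders and head, 112 mm tall in all; 0.19 to 0.35 kg. Origin: centre of its underside.
- finished: Bystander: finished dark olive figure, 52 mm across, 106 mm tall, standing. Origin: centre of its underside.
- tin: Bystander: round wax tin, 68 mm across, 50 mm tall. Origin: centre of its underside.
- block: Bystander: cork sanding block, 50 x 90 x 30 mm. Origin: centre of its underside.
- gouge: Bystander: carving gouge lying on the bench, 220 mm long, dark wooden handle. Origin: at its underside near the ferrule.
Not all that is in view belongs to the job. What is shaped like the figure but purple or turquoise is not meant.

How it is judged:
By the outcome, as a careful person would: the job done as asked, in the order asked, and still so for the second after the job is handed in, with the robot touching nothing.
It also fails if it takes over 61 s, if anything falls off the work surface, if the arm or the gripper's body presses on something with over 40 N, if the wrist force passes 120 N, or if a joint passes its speed limit or range.

## Working session

There is one attempt and no reset: what is moved stays moved. The work goes in short steps, Python scripts to look and compute and a tool call to move; the robot and the scene stay as the last step left them, time stands still between calls to the robot, and variables do not carry over. Pictures are saved under pics/ and viewed, at most 13 in all, crops included, and the job is handed in when it is done.

Besides the shell and the picture viewer there is one more tool, called after "Call:" as name(argument=value, ...), one argument or row to a line, values as JSON. move_arm: Moves the arm, as the interface text tells. Its arguments: {"type":"object","properties":{"steps":{"type":"array","items":{"type":"array","items":{"type":"number","minimum":-1,"maximum":1}}}},"required":["steps"]}

```bash
ls; mkdir -p pics
python3 - <<'E'
from plant import status,snapshot,camera_model
import cv2,json
print({k:(v if not hasattr(v,'tolist') else v.tolist()) for k,v in status.get_state().items()})
for n in("scene","side"):
    cv2.imwrite(f"pics/{n}0.png",snapshot(n)[:,:,::-1]); m=camera_model(n); print(n,m)
E
```

```text
pics
{'time_s': 0.0, 'joint_pos': [1.333007265891344, 0.12640823409790697, -0.04064948122351029, 1.405408545173114, -2.8798731861012813e-05, 1.5707913135219365], 'qvel': [-4.1878221980278744e-07, -0.00048408790418366003, 0.000966316654285526, 0.0012922783994102937, -0.0011987350565911515, 0.0002687285671921076], 'tau': [0.0005877715193491895, -43.59121799468994, 35.292309522628784, 0.01714911195449531, 8.719915285837487e-05, -9.717676263676367e-07], 'ee_pos': [0.12357361702228511, 0.5098093997049982, 0.23049468602774872], 'orientation': [-0.37261071342020996, -3.1192457349348497, 0.002609831410589837], 'contact_force': [-0.3113665983354716, -0.24550621744262968, 0.21385251443310552], 'torque': [0.01609378427867022, 0.021700229073985926, -0.0044242875699032225], 'finger_force': 0.0, 'finger_gap': 0.9971705396870943}
scene {'K': array([[394.43225067,   0.        , 275.96669246],
       [  0.        , 394.43225067, 206.08271045],
       [  0.        ,   0.        ,   1.        ]]), 'dist_coeffs': array([-0.03940923,  0.        ,  0.        ,  0.        ,  0.        ]), 'R': array([[-0.70944827,  0.70460689, -0.01456959],
       [ 0.60372844,  0.59695152, -0.52835675],
       [-0.36358647, -0.38363786, -0.84889744]]), 't': array([ 0.42736074, -0.26606642,  1.49342811])}
side {'K': array([[402.0589044 ,   0.        , 275.190316  ],
       [  0.        , 402.0589044 , 210.46657039],
       [  0.        ,   0.        ,   1.        ]]), 'dist_coeffs': array([-0.01925528,  0.        ,  0.        ,  0.        ,  0.        ]), 'R': array([[ 0.9149302 , -0.40360898, -0.00159106],
       [-0.31744082, -0.71715219, -0.62042249],
       [ 0.24926705,  0.56814834, -0.78426616]]), 't': array([-0.52610466,  0.23993089,  1.03035467])}
```

View pics/scene0.png

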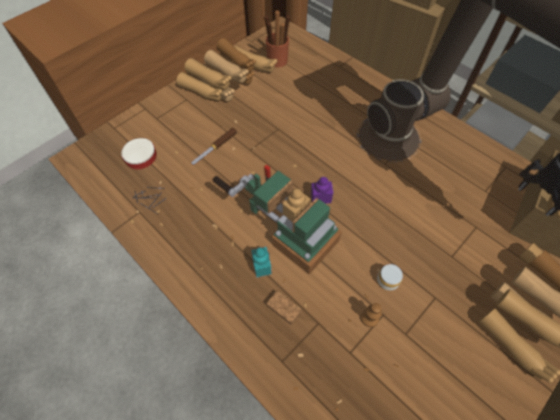

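View pics/side0.png

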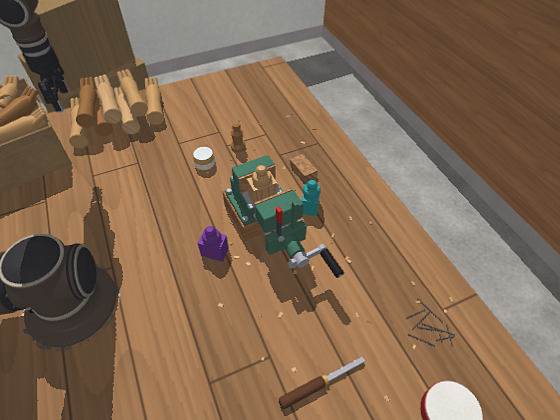

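Scene view: green vise around (295,215), with the wood figure at (296,200) between its jaws. The red lever is at (267,172) and the black crank grip at (221,186). In the side view these are the figure (263,180), lever (279,220) and grip (333,262).

Things that could be mistaken for the target, scene pixels:
- Purple figure (321,190): decoy.
- Turquoise figure (261,262): decoy.
- Dark finished figure (373,312): bystander.
- Light figure between the jaws (296,200): this is the one I want.
- Red-rimmed tin (139,153): not the lever; the red lever is at (267,172).

```bash
cat > h.py <<'E'
import numpy as np,cv2
from plant import status,snapshot,camera_model
from scipy.spatial.transform import Rotation as Ro
def ray(n,uv,m=None):
    m=m or camera_model(n); R=np.array(m["R"]);t=np.array(m["t"])
    p=cv2.undistortPoints(np.array([[uv]],float),np.array(m["K"]),np.array(m["dist_coeffs"]))[0,0]
    d=R.T@np.r_[p,1]; return -R.T@t,d/np.linalg.norm(d)
def plane(n,uv,z,m=None):
    c,d=ray(n,uv,m); return c+d*(z-c[2])/d[2]
def tri(rs):
    A=sum(np.eye(3)-np.outer(d,d) for c,d in rs);b=sum((np.eye(3)-np.outer(d,d))@c for c,d in rs)
    X=np.linalg.solve(A,b); return X,[np.linalg.norm(np.cross(X-c,d)) for c,d in rs]
def proj(n,X,m=None):
    m=m or camera_model(n)
    return cv2.projectPoints(np.atleast_2d(X).astype(float),cv2.Rodrigues(np.array(m["R"]))[0],np.array(m["t"]),np.array(m["K"]),np.array(m["dist_coeffs"]))[0][:,0]
E
python3 - <<'E'
import cv2
a=cv2.imread("pics/scene0.png")[155:275,205:345];b=cv2.imread("pics/side0.png")[145:285,215:355]
a=cv2.resize(a,None,fx=5.5,fy=5,interpolation=2);
cv2.imwrite("pics/c1.png",cv2.resize(cv2.imread("pics/scene0.png")[155:275,205:345],None,fx=5,fy=5,interpolation=cv2.INTER_CUBIC))
cv2.imwrite("pics/c2.png",cv2.resize(b,None,fx=4.25,fy=4.25,interpolation=cv2.INTER_CUBIC))
E
```

```text
(no output)
```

View pics/c1.png

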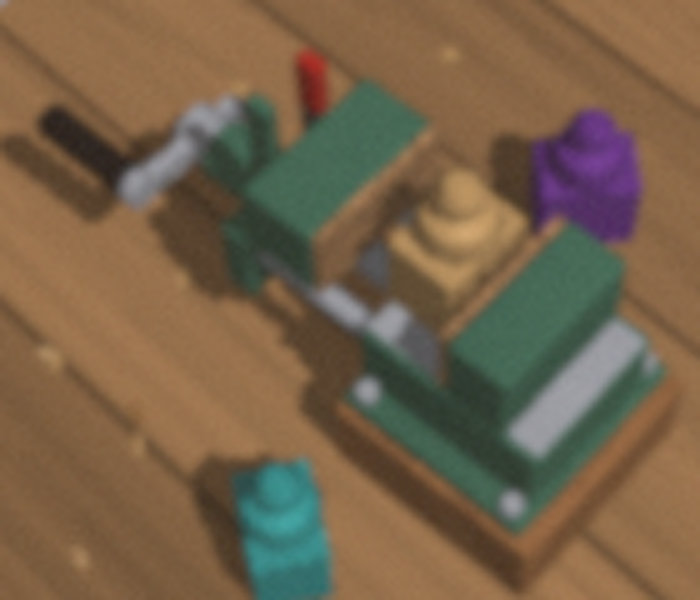

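View pics/c2.png

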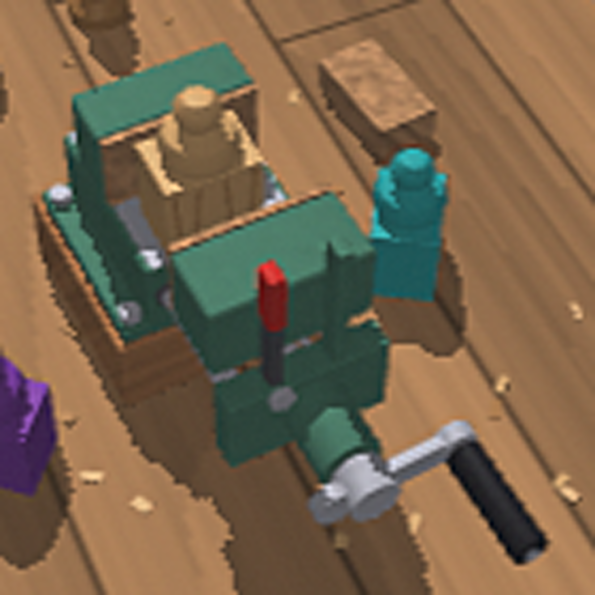

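Close crop scene (5x, offset 205,155) shows the lever pad top at about (311,60), the jaw tops, and the light wooden figure at (460,215), which confirms the choice. Side crop (4.25x, offset 215,145) shows the pad spanning (270,268)–(273,325), the lug top at (345,243) and the grip from (460,445) to (530,550).

Run:
```python
from h import *
S=lambda u,v:("scene",(205+(u+.5)/5-.5,155+(v+.5)/5-.5)); D=lambda u,v:("side",(215+(u+.5)/4.25-.5,145+(v+.5)/4.25-.5))
np.set_printoptions(precision=4,suppress=True)
P=lambda p,z:plane(*p,z)
print("front top scene",*[P(S(*q),.191)[:2] for q in[(370,82),(432,130),(312,245),(243,190)]])
print("front top side",*[P(D(*q),.191)[:2] for q in[(172,250),(335,192),(375,235),(215,308)]])
print("fixed top scene",*[P(S(*q),.191)[:2] for q in[(560,222),(622,262),(505,392),(445,342)]])
print("fixed top side",*[P(D(*q),.191)[:2] for q in[(73,98),(228,44),(258,86),(100,143)]])
T=lambda a,b:tri([ray(*a),ray(*b)])
print("pad top",T(S(311,58),D(271,268)))
print("pad mid",T(S(313,78),D(272,297)))
print("grip near",T(S(130,180),D(462,445)),"far",T(S(52,120),D(530,552)))
print("head",T(S(458,190),D(197,97)))
print("lug top side z.228",P(D(345,243),.228),"scene",P(S(262,102),.228))
```

```text
front top scene [ 0.5109 -0.0771] [ 0.5102 -0.0263] [ 0.6152 -0.0192] [ 0.617  -0.0743]
front top side [ 0.5075 -0.0312] [ 0.613  -0.0291] [ 0.62   -0.0686] [ 0.5138 -0.0802]
fixed top scene [0.5052 0.0701] [0.5007 0.1127] [0.6072 0.1223] [0.6077 0.0778]
fixed top side [0.497  0.1075] [0.6044 0.1127] [0.6068 0.0703] [0.499  0.0648]
pad top (array([ 0.5421, -0.0936,  0.2281]), [np.float64(7.996724993021399e-05), np.float64(7.996724993019015e-05)])
pad mid (array([ 0.5409, -0.0957,  0.2055]), [np.float64(0.0010480561788507579), np.float64(0.0010480561788506488)])
grip near (array([ 0.6289, -0.1741,  0.1102]), [np.float64(0.0006062401024776158), np.float64(0.0006062401024777545)]) far (array([ 0.6319, -0.2494,  0.1042]), [np.float64(0.0014812224110678977), np.float64(0.0014812224110677835)])
head (array([0.5526, 0.0343, 0.2369]), [np.float64(0.0007436589702655451), np.float64(0.0007436589702654141)])
lug top side z.228 [ 0.5868 -0.094   0.228 ] scene [ 0.5835 -0.0909  0.228 ]
```

Everything agrees: jaw tops 106 mm wide, pad top at z 0.228, opening about 96 mm, grip radius 60 mm, and vise +x ≈ (-0.055, 0.998). Next I work out the yaw.

Run:
```python
from h import *
s=status.get_state(); R=Ro.from_rotvec(s["orientation"]).as_matrix(); print(R.round(3))
yd=np.array([0.998,0.055]); 
a=np.arctan2(R[1,1],R[0,1]); b=np.arctan2(yd[1],yd[0]); print(a,b,[(b-a+k*np.pi) for k in(-1,0,1)])
```

```text
[[-0.972  0.236 -0.   ]
 [ 0.236  0.972 -0.001]
 [ 0.    -0.001 -1.   ]]
1.3330103114062513 0.05505452947156947 [np.float64(-4.419548435524475), np.float64(-1.2779557819346818), np.float64(1.8636368716551113)]
```

Call:
move_arm(
  steps=[
    [0.5, -1, 1, 0, 1],
    [0.7, -1, 1, 0, 1],
    [0.7, -1, 1, 0, 1],
    [0.7, -1, 0.5, 0, 1],
    [0.7, -1, 0, 0, 1],
  ],
)

```text
time_s: 0.52
ee_pos: [0.207, 0.3848, 0.3216]
orientation: [0.371, 3.118, 0.006]
contact_force: [0.8, 0.4, -1.1]
finger_gap: 0.999
finger_force: 0.0
```

Call:
move_arm(
  steps=[
    [0.7, -0.95, 0, -0.02, 1],
    [0.7, -0.95, 0, -0.02, 1],
    [0.7, -0.95, 0, -0.02, 1],
    [0.7, -0.95, 0, -0.02, 1],
    [0.7, -0.95, 0, -0.02, 1],
  ],
)

```text
time_s: 0.93
ee_pos: [0.2941, 0.2651, 0.3186]
orientation: [-0.86, -3.021, 0.0]
contact_force: [0.7, 0.7, 0.1]
finger_gap: 0.999
finger_force: 0.0
```

Call:
move_arm(
  steps=[
    [0.7, -0.95, 0, -0.02, 1],
    [0.7, -0.95, 0, -0.02, 1],
    [0.7, -0.95, 0, -0.02, 1],
    [0.7, -0.95, 0, -0.02, 1],
    [0.7, -0.95, 0, -0.02, 1],
  ],
)

```text
time_s: 1.35
ee_pos: [0.3816, 0.1463, 0.3186]
orientation: [-1.323, -2.849, 0.0]
contact_force: [0.3, -0.4, 0.8]
finger_gap: 1.0
finger_force: 0.0
```

Call:
move_arm(
  steps=[
    [0.7, -0.95, 0, -0.02, 1],
    [0.7, -0.95, 0, -0.02, 1],
    [0.7, -0.95, 0, -0.02, 1],
    [0.7, -0.95, 0, -0.02, 1],
    [0.7, -0.95, 0, -0.02, 1],
  ],
)

```text
time_s: 1.77
ee_pos: [0.4692, 0.0275, 0.3185]
orientation: [-1.752, -2.607, 0.0]
contact_force: [-0.6, 0.6, -0.5]
finger_gap: 1.0
finger_force: 0.0
```

Call:
move_arm(
  steps=[
    [0.7, -0.95, 0, -0.02, 1],
    [0.7, -0.95, 0, -0.02, 1],
    [0.7, -0.95, 0, -0.02, 1],
    [0.7, -0.95, 0, -0.02, 1],
    [0.5, -0.95, 0, -0.02, 1],
  ],
)

```text
time_s: 2.18
ee_pos: [0.5522, -0.0912, 0.3179]
orientation: [-2.138, -2.3, 0.001]
contact_force: [0.3, 0.7, 0.9]
finger_gap: 0.999
finger_force: 0.0
```

```bash
cat > w.py <<'E'
from h import *
import sys
s=status.get_state();print(s["time_s"],np.round(s["ee_pos"],4),np.round(s["joint_pos"],3),np.round(s["contact_force"],2))
R=Ro.from_rotvec(s["orientation"]).as_matrix();print("yaw y",np.arctan2(R[1,1],R[0,1]))
m=camera_model("wrist");I=snapshot("wrist")
np.savez(f"pics/{sys.argv[1]}.npz",**{k:np.array(v) for k,v in m.items()});cv2.imwrite(f"pics/{sys.argv[1]}.png",I[:,:,::-1])
E
python3 w.py w1
```

```text
2.1833 [ 0.5522 -0.0912  0.3179] [-0.164  0.213  0.256  1.614  0.     1.334] [0.26 0.71 0.91]
yaw y 0.07302376291124911
```

View pics/w1.png

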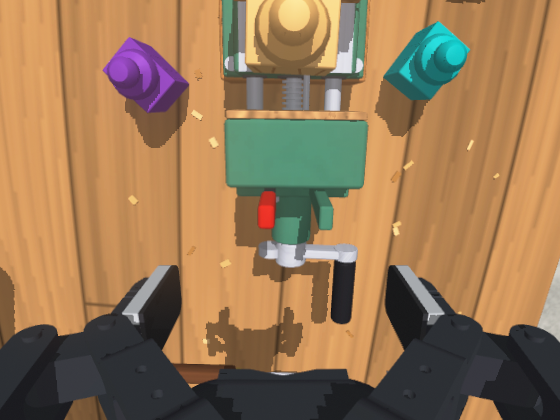

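Wrist view: red pad at (267,210), lug at (323,210), jaw top corners about (226,121), (367,121), (229,188), (363,188), and the black grip running from (344,260) to (341,320).

Run:
```python
from h import *
np.set_printoptions(precision=4,suppress=True)
m=dict(np.load("pics/w1.npz"));I=cv2.imread("pics/w1.png")
h=cv2.cvtColor(I,cv2.COLOR_BGR2HSV)
red=((h[...,0]<6)|(h[...,0]>174))&(h[...,1]>190)&(h[...,2]>90); red[:180]=0;red[240:]=0
for v in range(188,232,4):
    c=np.where(red[v,240:300])[0]; print(v,(c.min()+240,c.max()+240,int(h[v,int(c.mean())+240,2])) if len(c) else None,end=' ')
g=(h[...,0]>55)&(h[...,0]<90)&(h[...,1]>60)
print()
for v in(125,135,150,165,180,192,196,200,206,214,222): 
    c=np.where(g[v,215:380])[0]+215; print(v,c.min(),c.max(),[int(x) for x in c[np.where(np.diff(c)>1)[0]]],end=' | ')
P=lambda u,v,z:plane("wrist",(u,v),z,m)[:2]
print("\njaw",P(226,121,.191),P(367,121,.191),P(229,188,.191),P(363,188,.191))
print("pad top",P(261,192,.228),P(275,192,.228)); print("lug top",P(313,192,.228),P(328,192,.228))
print("grip ends",P(344,260,.105),P(341,320,.105))
print("cam",-m["R"].T@m["t"])
```

```text
188 None 192 (np.int64(264), np.int64(272), 186) 196 (np.int64(262), np.int64(274), 188) 200 (np.int64(260), np.int64(274), 190) 204 (np.int64(259), np.int64(274), 195) 208 (np.int64(258), np.int64(274), 242) 212 (np.int64(258), np.int64(274), 238) 216 (np.int64(258), np.int64(274), 238) 220 (np.int64(258), np.int64(273), 236) 224 (np.int64(258), np.int64(273), 234) 228 (np.int64(265), np.int64(270), 161) 
125 225 366 [] | 135 225 366 [] | 150 226 365 [] | 165 226 364 [] | 180 227 363 [] | 192 242 347 [260] | 196 279 345 [] | 200 280 328 [] | 206 277 331 [310] | 214 276 332 [310] | 222 276 331 [309] | 
jaw [ 0.5059 -0.0334] [ 0.6114 -0.0257] [ 0.5098 -0.0848] [ 0.6152 -0.0771]
pad top [ 0.5369 -0.0769] [ 0.5464 -0.0762]
lug top [ 0.5722 -0.0744] [ 0.5824 -0.0736]
grip ends [ 0.6268 -0.1784] [ 0.633  -0.2552]
cam [ 0.5478 -0.0187  0.4602]
```

Run:
```python
from h import *
np.set_printoptions(precision=4,suppress=True)
m=dict(np.load("pics/w1.npz"));I=cv2.imread("pics/w1.png")
h=cv2.cvtColor(I,cv2.COLOR_BGR2HSV)
print("V lug row 215",h[215,302:338,2]); print("V lug col 324",h[190:236,325,2])
P=lambda u,v,z:plane("wrist",(u,v),z,m)[:2]
print("pad",P(257.5,206.5,.228),P(274.5,226.5,.228))
print("lug right",P(332.5,206.5,.228),P(332.5,226.5,.228))
```

```text
V lug row 215 [ 86  87  85  85  83  82  81  79  79 113 122 122 115  75  70  69  68  95
 123 139 147 149 150 151 151 151 151 151 152 145 136 189 217 218 219 220]
V lug col 324 [ 87  97 110 115 117 117 117 118 118 118 119 120 119 117 117 117 136 154
 155 152 150 150 151 150 150 151 151 151 151 151 151 150 149 150 149 149
 150 149 143 124 184 218 219 219 220 220]
pad [ 0.5351 -0.0874] [ 0.5477 -0.1011]
lug right [ 0.5866 -0.0836] [ 0.5883 -0.0982]
```

Call:
move_arm(
  steps=[
    [0.64, -0.24, -0.5, 0, 1],
    [0, 0, -1, 0, 1],
    [0, 0, -1, 0, 1],
    [0, 0, -1, 0, 1],
    [0, 0, -0.8, 0, 1],
  ],
)

```text
time_s: 2.65
ee_pos: [0.5664, -0.0956, 0.2088]
orientation: [-2.133, -2.303, 0.002]
contact_force: [0.7, 0.5, -0.2]
finger_gap: 0.999
finger_force: 0.0
```

Call:
move_arm(
  steps=[
    [0, 0, -0.4, 0, 1],
    [0, 0, -0.2, 0, 1],
    [0, 0, -0.2, 0, 1],
    [0, 0, 0, 0, 1],
  ],
)

```text
time_s: 2.98
ee_pos: [0.5673, -0.0957, 0.1913]
orientation: [2.135, 2.305, 0.0]
contact_force: [-0.1, 0.1, -0.2]
finger_gap: 1.0
finger_force: 0.0
```

```bash
python3 w.py w2
python3 - <<'E'
from h import *
cv2.imwrite("pics/side1.png",snapshot("side")[:,:,::-1])
a=cv2.resize(cv2.imread("pics/w2.png")[100:420],(400,229));
b=cv2.resize(cv2.imread("pics/side1.png")[140:300,200:360],(400,400),interpolation=cv2.INTER_CUBIC)
cv2.imwrite("pics/j2.png",np.hstack([np.vstack([a,0*b[:171]]),b]))
E
```

```text
2.9833 [ 0.5673 -0.0957  0.1913] [-0.167  0.223 -0.01   1.338 -0.     1.327] [-0.14  0.12 -0.22]
yaw y 0.07654772997479878
```

View pics/j2.png

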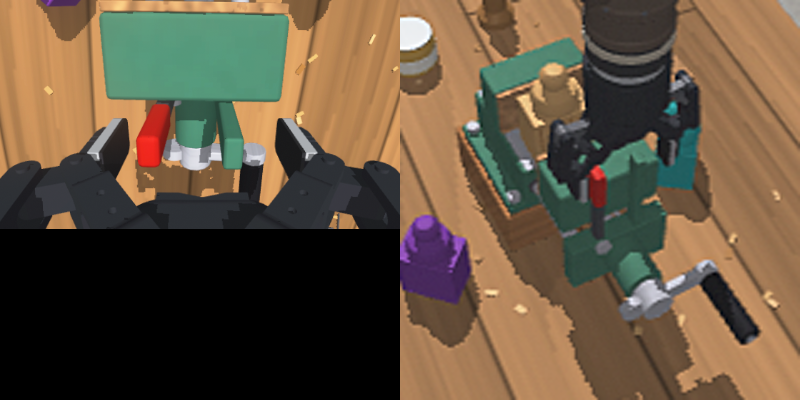

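The fingers straddle the pad (left) and lug (right), clear of the jaw. Closing now.

Call:
move_arm(
  steps=[
    [0, 0, 0, 0, 0.45],
    [0, 0, 0, 0, 0.45],
    [0, 0, 0, 0, 0.4],
    [0, 0, 0, 0, 0.3],
    [0, 0, 0, 0, 0],
  ],
)

```text
time_s: 3.5
ee_pos: [0.5686, -0.0958, 0.193]
orientation: [2.133, 2.302, 0.004]
contact_force: [4.4, 0.9, 5.3]
finger_gap: 0.434
finger_force: 64.0
```

Call:
move_arm(
  steps=[
    [0, 0, 0, 0, 0],
    [0, 0, 0, 0, 0],
    [0, 0, 0, 0, 0],
    [0, 0, 0, 0, 0],
  ],
)

```text
time_s: 3.83
ee_pos: [0.5686, -0.0958, 0.193]
orientation: [2.133, 2.302, 0.004]
contact_force: [4.9, 0.6, 6.2]
finger_gap: 0.437
finger_force: 63.6
```

Call:
move_arm(
  steps=[
    [0, 0.04, 0, 0, 0],
    [-0.004, 0.06, 0, 0, 0],
    [-0.006, 0.08, 0, 0, 0],
    [-0.006, 0.08, 0, 0, 0],
    [-0.006, 0.08, 0, 0, 0],
  ],
)

```text
time_s: 4.25
ee_pos: [0.5684, -0.0911, 0.193]
orientation: [2.132, 2.295, -0.005]
contact_force: [5.6, -13.5, 4.6]
finger_gap: 0.434
finger_force: 63.6
```

Call:
move_arm(
  steps=[
    [-0.006, 0.08, 0, 0, 0],
    [-0.006, 0.08, 0, 0, 0],
    [-0.006, 0.08, 0, 0, 0],
    [-0.006, 0.08, 0, 0, 0],
    [-0.006, 0.08, 0, 0, 0],
  ],
)

```text
time_s: 4.67
ee_pos: [0.5678, -0.0811, 0.193]
orientation: [2.132, 2.295, -0.005]
contact_force: [6.7, -13.4, 4.4]
finger_gap: 0.435
finger_force: 64.0
```

```bash
python3 w.py w3
python3 - <<'E'
from h import *
a=cv2.imread("pics/w2.png")[60:];b=cv2.imread("pics/w3.png")[60:]
f=lambda i:cv2.resize(i,(400,257))
s=cv2.resize(snapshot("side")[130:290,210:370,::-1],(480,340),interpolation=cv2.INTER_CUBIC)
t=np.zeros((600,800,3),np.uint8);t[:257,:400]=f(a);t[:257,400:]=f(b);t[258:598,:480]=s
cv2.imwrite("pics/j3.png",t)
E
```

```text
4.6667 [ 0.5678 -0.0811  0.193 ] [-0.138  0.215 -0.016  1.334 -0.007  1.359] [  6.71 -13.38   4.39]
yaw y 0.07337822058582379
```

View pics/j3.png

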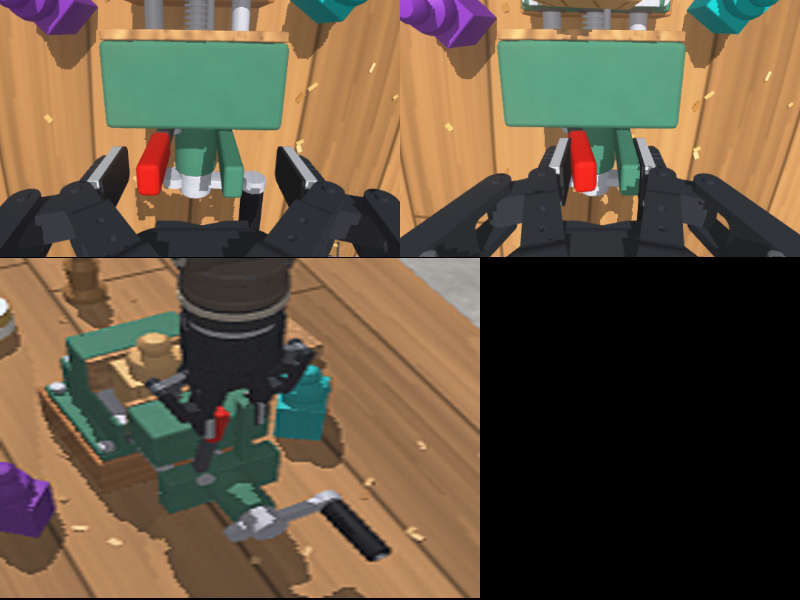

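Call:
move_arm(
  steps=[
    [0, 0, 0, 0, 0],
    [0, 0, 0, 0, 0],
  ],
)

```text
time_s: 4.93
ee_pos: [0.5676, -0.0788, 0.193]
orientation: [2.133, 2.299, 0.001]
contact_force: [5.7, -4.1, 4.8]
finger_gap: 0.433
finger_force: 64.1
```

Call:
move_arm(
  steps=[
    [-0.006, 0.08, 0, 0, 0],
  ],
)

```text
time_s: 5.02
ee_pos: [0.5676, -0.0782, 0.193]
orientation: [2.132, 2.297, -0.003]
contact_force: [6.3, -12.9, 4.7]
finger_gap: 0.435
finger_force: 63.9
```

Call:
move_arm(
  steps=[
    [-0.006, 0.08, 0, 0, 0],
  ],
)

```text
time_s: 5.1
ee_pos: [0.5675, -0.0769, 0.193]
orientation: [2.132, 2.295, -0.004]
contact_force: [6.6, -13.7, 4.1]
finger_gap: 0.435
finger_force: 64.0
```

Call:
move_arm(
  steps=[
    [-0.006, 0.08, 0, 0, 0],
  ],
)

```text
time_s: 5.18
ee_pos: [0.5674, -0.075, 0.193]
orientation: [2.132, 2.295, -0.004]
contact_force: [6.9, -13.4, 4.6]
finger_gap: 0.435
finger_force: 64.1
```

Call:
move_arm(
  steps=[
    [-0.003, 0.04, 0, 0, 0],
    [-0.003, 0.04, 0, 0, 0],
    [-0.003, 0.04, 0, 0, 0],
    [-0.003, 0.04, 0, 0, 0],
    [-0.003, 0.04, 0, 0, 0],
  ],
)

```text
time_s: 5.6
ee_pos: [0.5671, -0.0698, 0.193]
orientation: [2.132, 2.295, -0.004]
contact_force: [6.7, -12.1, 3.9]
finger_gap: 0.436
finger_force: 64.4
```

Call:
move_arm(
  steps=[
    [-0.003, 0.04, 0, 0, 0],
    [-0.003, 0.04, 0, 0, 0],
    [-0.003, 0.04, 0, 0, 0],
    [-0.003, 0.04, 0, 0, 0],
    [-0.003, 0.04, 0, 0, 0],
  ],
)

```text
time_s: 6.02
ee_pos: [0.5668, -0.065, 0.193]
orientation: [2.132, 2.295, -0.004]
contact_force: [8.6, -13.9, 4.3]
finger_gap: 0.436
finger_force: 64.5
```

```bash
python3 w.py w4
python3 - <<'E'
from h import *
np.set_printoptions(precision=4,suppress=True)
I=cv2.imread("pics/w4.png");S=snapshot("side")[:,:,::-1];cv2.imwrite("pics/side4.png",S);s2=snapshot("scene")[:,:,::-1];cv2.imwrite("pics/scene4.png",s2)
t=np.zeros((600,800,3),np.uint8);t[:240,:560]=I[:240];t[240:,:400]=cv2.resize(S[130:264,210:358],(400,360),interpolation=2);t[240:,400:]=cv2.resize(s2[155:268,225:350],(400,360),interpolation=2)
cv2.imwrite("pics/j4.png",t)
E
```

```text
6.0167 [ 0.5668 -0.065   0.193 ] [-0.11   0.209 -0.024  1.332 -0.007  1.387] [  8.57 -13.92   4.27]
yaw y 0.07340767980380569
```

View pics/j4.png

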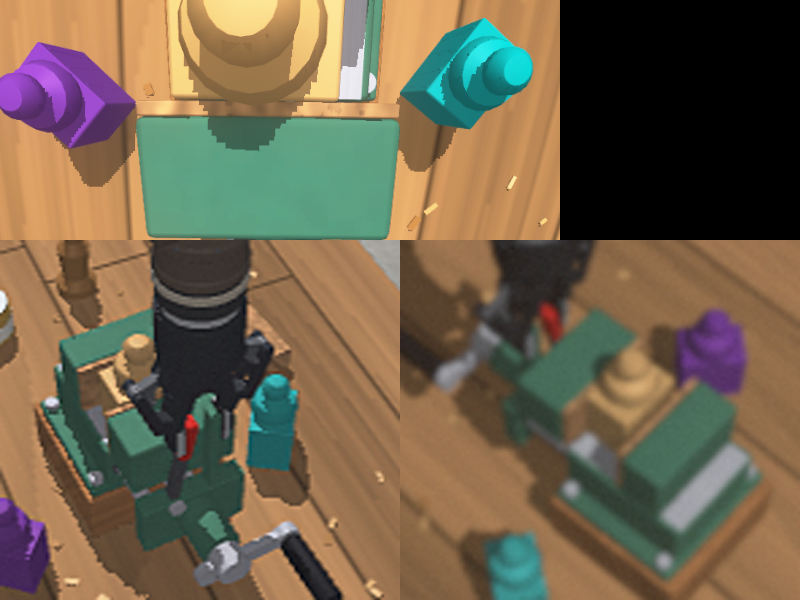

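The front jaw has met the figure (force up about 2 N). I'll continue slowly until it stops.

Call:
move_arm(
  steps=[
    [-0.0015, 0.02, 0, 0, 0],
    [-0.0015, 0.02, 0, 0, 0],
    [-0.0015, 0.02, 0, 0, 0],
    [-0.0015, 0.02, 0, 0, 0],
    [-0.0015, 0.02, 0, 0, 0],
  ],
)

```text
time_s: 6.58
ee_pos: [0.5667, -0.0626, 0.193]
orientation: [2.132, 2.295, -0.004]
contact_force: [7.8, -13.9, 3.6]
finger_gap: 0.437
finger_force: 64.5
```

Call:
move_arm(
  steps=[
    [-0.0015, 0.02, 0, 0, 0],
    [-0.0015, 0.02, 0, 0, 0],
    [-0.0015, 0.02, 0, 0, 0],
    [-0.0015, 0.02, 0, 0, 0],
    [-0.0015, 0.02, 0, 0, 0],
  ],
)

```text
time_s: 7.0
ee_pos: [0.5665, -0.0602, 0.193]
orientation: [2.132, 2.294, -0.004]
contact_force: [7.0, -14.2, 4.9]
finger_gap: 0.436
finger_force: 64.6
```

Call:
move_arm(
  steps=[
    [-0.0015, 0.02, 0, 0, 0],
    [-0.0015, 0.02, 0, 0, 0],
    [-0.0015, 0.02, 0, 0, 0],
    [-0.0015, 0.02, 0, 0, 0],
    [-0.0015, 0.02, 0, 0, 0],
  ],
)

```text
time_s: 7.42
ee_pos: [0.5664, -0.0577, 0.193]
orientation: [2.132, 2.294, -0.004]
contact_force: [8.7, -14.8, 4.0]
finger_gap: 0.435
finger_force: 64.7
```

Call:
move_arm(
  steps=[
    [-0.0015, 0.02, 0, 0, 0],
    [-0.0015, 0.02, 0, 0, 0],
    [-0.0015, 0.02, 0, 0, 0],
  ],
)

```text
time_s: 7.67
ee_pos: [0.5663, -0.0562, 0.193]
orientation: [2.132, 2.294, -0.004]
contact_force: [8.4, -14.3, 4.4]
finger_gap: 0.438
finger_force: 64.8
```

Call:
move_arm(
  steps=[
    [-0.0015, 0.02, 0, 0, 0],
    [-0.0015, 0.02, 0, 0, 0],
    [-0.0015, 0.02, 0, 0, 0],
  ],
)

```text
time_s: 7.92
ee_pos: [0.5662, -0.0547, 0.193]
orientation: [2.132, 2.294, -0.004]
contact_force: [8.6, -16.0, 3.5]
finger_gap: 0.436
finger_force: 64.7
```

Call:
move_arm(
  steps=[
    [-0.0015, 0.02, 0, 0, 0],
    [-0.0015, 0.02, 0, 0, 0],
    [-0.0015, 0.02, 0, 0, 0],
  ],
)

```text
time_s: 8.17
ee_pos: [0.5662, -0.0547, 0.193]
orientation: [2.132, 2.291, -0.008]
contact_force: [8.0, -20.9, 3.4]
finger_gap: 0.435
finger_force: 64.6
```

Run:
```python
from h import *
np.set_printoptions(precision=4,suppress=True)
S=cv2.imread("pics/side4.png");s2=cv2.imread("pics/scene4.png")
# fixed-face estimate: project candidate front-cork top edge & fixed edge from scene4 crop pixels (crop 225,155, scale 3.2x3.186)
f=lambda u,v:plane("scene",(225+u/3.2,155+(v-240)/3.186),.191)[:2]
print("front cork top edge ends",f(566,432),f(640,355)," fixed cork top ends",f(616,460),f(693,380))
print(status.get_state()["contact_force"],status.get_state()["ee_pos"])
```

```text
front cork top edge ends [0.379  0.2741] [0.2654 0.274 ]  fixed cork top ends [0.3718 0.321 ] [0.2549 0.323 ]
[  8.0147 -20.9347   3.3512] [ 0.5662 -0.0547  0.193 ]
```

Stopped dead after 41 mm of travel. I'll ease the push slightly, release the lever, then rise clear and look.

Call:
move_arm(
  steps=[
    [0, -0.03, 0, 0, 0],
    [0, 0, 0, 0, 0],
    [0, 0, 0, 0, 0.6],
    [0, 0, 0, 0, 0.8],
    [0, 0, 0, 0, 1],
  ],
)

```text
time_s: 8.58
ee_pos: [0.5638, -0.0502, 0.1913]
orientation: [-2.135, -2.304, -0.001]
contact_force: [0.2, 0.3, -0.3]
finger_gap: 0.846
finger_force: 0.0
```

Call:
move_arm(
  steps=[
    [0, 0, 0, 0, 1],
    [0, 0, 0, 0, 1],
    [0, 0, 0, 0, 1],
    [0, 0, 0, 0, 1],
  ],
)

```text
time_s: 8.92
ee_pos: [0.564, -0.0498, 0.1915]
orientation: [2.134, 2.305, 0.001]
contact_force: [-0.8, 0.2, -0.9]
finger_gap: 0.998
finger_force: 0.0
```

Call:
move_arm(
  steps=[
    [0, 0, 0.3, 0, 1],
    [0, 0, 1, 0, 1],
    [0, 0, 1, 0, 1],
    [0, 0, 1, 0, 1],
    [0, -0.5, 1, 0, 1],
  ],
)

```text
time_s: 9.33
ee_pos: [0.5636, -0.0612, 0.3007]
orientation: [-2.133, -2.307, -0.001]
contact_force: [1.3, 0.0, -0.4]
finger_gap: 0.999
finger_force: 0.0
```

Call:
move_arm(
  steps=[
    [0.3, -1, 0, 0, 1],
    [0.3, -1, 0, 0, 1],
    [0.3, -1, 0, 0, 1],
    [0.3, -0.5, 0, 0, 1],
    [0, 0, 0, 0, 1],
  ],
)

```text
time_s: 9.75
ee_pos: [0.5947, -0.1525, 0.2985]
orientation: [2.138, 2.302, -0.001]
contact_force: [0.3, 0.4, -0.1]
finger_gap: 1.0
finger_force: 0.0
```

```bash
python3 w.py w5
python3 - <<'E'
from h import *
I=cv2.imread("pics/w5.png");S=snapshot("side")[:,:,::-1];cv2.imwrite("pics/side5.png",S)
t=np.zeros((420,800,3),np.uint8);t[:,:460]=I[:,60:520];t[:340,460:]=cv2.resize(S[150:290,215:355],(340,340),interpolation=2)
cv2.imwrite("pics/j5.png",t)
E
```

```text
9.75 [ 0.5947 -0.1525  0.2985] [-2.510e-01  3.160e-01  3.470e-01  1.602e+00 -1.000e-03  1.246e+00] [ 0.28  0.41 -0.08]
yaw y 0.07370085449602543
```

View pics/j5.png

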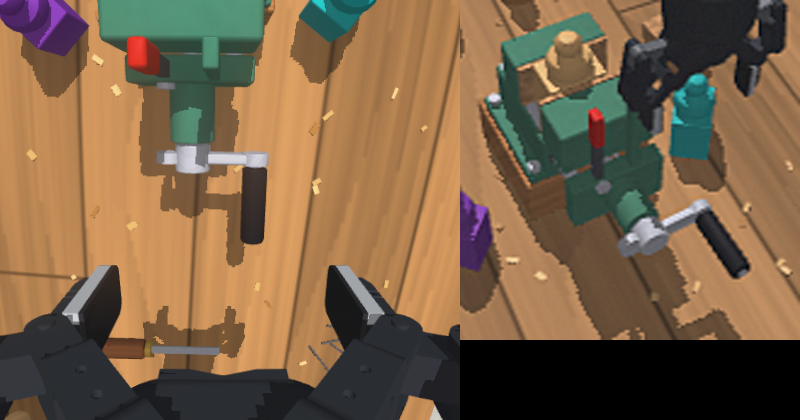

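The lever is back to free and the figure sits between both jaws. In the wrist image (+60 px cols) the grip spans (317,168) to (311,241) and the screw head is at (252,158).

Run:
```python
from h import *
np.set_printoptions(precision=4,suppress=True)
m=dict(np.load("pics/w5.npz"));I=cv2.imread("pics/w5.png");h=cv2.cvtColor(I,cv2.COLOR_BGR2HSV)
for v in(175,190,205,220,235,240,243,246):
    c=np.where(h[v,290:345,2]<75)[0]+290
    print(v,c.min() if len(c) else None,c.max() if len(c) else None,h[v,285:335:6,2])
P=lambda u,v,z:plane("wrist",(u,v),z,m)[:2]
print("head l/r",P(236,158,.103),P(268,158,.103),"grip near",P(317,168,.105),"far",P(311,242,.105))
d=np.array([-.073,.997]); 
h0=np.array([0.573,-0.2265])+.041*d; print("hub pred",h0,"grip pt pred",h0+.06*np.array([.997,.073])-.009*d)
S=lambda u,v:("side",(215+(u-460)/2.4286,150+v/2.4286))
W=lambda u,v:("wrist",(u,v))
for a,b in(((317,168),(702,212)),((311,242),(740,270))): print(tri([ray("wrist",a,m),ray(*S(*b))]))
print("cam",-m["R"].T@m["t"])
```

```text
175 303 326 [121 212 198  58  61  65  64 192 209]
190 303 325 [203 209 201  53  58  60  58 206 214]
205 302 324 [119 122 120  49  55  56  53 217 218]
220 301 324 [206 119 124  45  50  50  47 216 220]
235 301 323 [209 115 124  43  47  46  42 211 221]
240 302 322 [207 115 124  41  46  46  40 213 223]
243 307 317 [207 115 124 109  42  43 184 213 222]
246 None None [207 122 124 153 207 215 214 214 221]
head l/r [ 0.5487 -0.1328] [ 0.5795 -0.1306] grip near [ 0.6273 -0.1365] far [ 0.6289 -0.2134]
hub pred [ 0.57   -0.1856] grip pt pred [ 0.6305 -0.1902]
(array([ 0.6259, -0.135 ,  0.1128]), [np.float64(0.0006176232675865142), np.float64(0.0006176232675864175)])
(array([ 0.6286, -0.2115,  0.11  ]), [np.float64(0.0002995266131360125), np.float64(0.00029952661313609777)])
cam [ 0.5902 -0.0799  0.4406]
```

Call:
move_arm(
  steps=[
    [0.7, -0.66, -0.5, 0, 1],
    [0.63, -0.6, -1, 0, 1],
    [0, 0, -1, 0, 1],
    [0, 0, -1, 0, 1],
    [0, 0, -1, 0, 1],
  ],
)

```text
time_s: 10.27
ee_pos: [0.6269, -0.1804, 0.1855]
orientation: [2.134, 2.306, 0.001]
contact_force: [0.6, -0.1, 0.3]
finger_gap: 0.999
finger_force: 0.0
```

Call:
move_arm(
  steps=[
    [0, 0, -1, 0, 1],
    [0, 0, -1, 0, 1],
    [0, 0, -1, 0, 1],
    [0, 0, -0.5, 0, 1],
    [0, 0, 0, 0, 1],
  ],
)

```text
time_s: 10.68
ee_pos: [0.6248, -0.1796, 0.0956]
orientation: [-2.13, -2.302, 0.004]
contact_force: [-0.4, 0.9, -0.5]
finger_gap: 0.998
finger_force: 0.0
```

Call:
move_arm(
  steps=[
    [0.1, -0.18, -0.35, 0, 1],
    [0, 0, 0, 0, 1],
    [0, 0, 0, 0, 0.5],
    [0, 0, 0, 0, 0.35],
    [0, 0, 0, 0, 0.3],
  ],
)

```text
time_s: 11.1
ee_pos: [0.6301, -0.1862, 0.0912]
orientation: [2.134, 2.303, 0.001]
contact_force: [-0.1, 0.0, -0.2]
finger_gap: 0.608
finger_force: 0.0
```

Call:
move_arm(
  steps=[
    [0, 0, 0, 0, 0.2],
    [0, 0, 0, 0, 0],
    [0, 0, 0, 0, 0],
    [0, 0, 0, 0, 0],
  ],
)

```text
time_s: 11.43
ee_pos: [0.6271, -0.1865, 0.0898]
orientation: [-2.134, -2.301, 0.006]
contact_force: [-7.4, -1.1, 3.0]
finger_gap: 0.259
finger_force: 58.6
```

Run:
```python
from h import *
s=status.get_state();print(s["ee_pos"],s["contact_force"],s["finger_gap"])
I=snapshot("wrist")[:,:,::-1];S=snapshot("side")[:,:,::-1]
t=np.zeros((420,800,3),np.uint8);t[:,:460]=I[:,60:520];t[:340,460:]=cv2.resize(S[150:290,215:355],(340,340),interpolation=2)
cv2.imwrite("pics/j6.png",t)
```

```text
[ 0.62706586 -0.1864635   0.08980307] [-7.41189159 -1.07428544  3.00774675] 0.2586272120842975
```

View pics/j6.png

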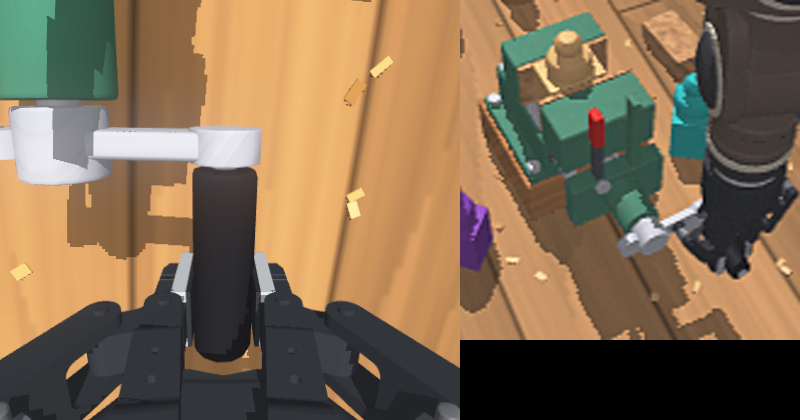

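The grip is held square. Now winding clockwise, downwards from the vise -y side; I start with a short piece to calibrate the force.

Call:
move_arm(
  steps=[
    [-0.06, 0, -0.12, 0, 0],
    [-0.06, 0, -0.12, 0, 0],
    [-0.01, 0, -0.12, 0, 0],
    [-0.01, 0, -0.12, 0, 0],
  ],
)

```text
time_s: 11.87
ee_pos: [0.627, -0.1865, 0.0797]
orientation: [2.134, 2.302, 0.002]
contact_force: [-0.6, -0.7, 5.7]
finger_gap: 0.26
finger_force: 59.1
```

Call:
move_arm(
  steps=[
    [-0.02, 0, -0.12, 0, 0],
  ],
)

```text
time_s: 11.95
ee_pos: [0.6266, -0.1866, 0.0766]
orientation: [2.134, 2.301, 0.002]
contact_force: [1.1, -0.3, 5.9]
finger_gap: 0.261
finger_force: 59.1
```

Call:
move_arm(
  steps=[
    [-0.052, -0.004, -0.234, 0, 0],
    [-0.075, -0.005, -0.228, 0, 0],
    [-0.098, -0.007, -0.219, 0, 0],
    [-0.119, -0.008, -0.208, 0, 0],
  ],
)

```text
time_s: 12.28
ee_pos: [0.6188, -0.187, 0.0544]
orientation: [2.133, 2.301, 0.004]
contact_force: [3.1, -0.1, 4.4]
finger_gap: 0.262
finger_force: 59.1
```

Call:
move_arm(
  steps=[
    [-0.139, -0.01, -0.195, 0, 0],
    [-0.158, -0.012, -0.18, 0, 0],
    [-0.175, -0.013, -0.164, 0, 0],
    [-0.191, -0.014, -0.145, 0, 0],
  ],
)

```text
time_s: 12.62
ee_pos: [0.6017, -0.1879, 0.0361]
orientation: [2.133, 2.303, 0.004]
contact_force: [6.6, 0.8, 2.5]
finger_gap: 0.26
finger_force: 59.0
```

Call:
move_arm(
  steps=[
    [-0.204, -0.01, -0.126, 0, 0],
    [-0.216, -0.012, -0.105, 0, 0],
    [-0.225, -0.012, -0.083, 0, 0],
  ],
)

```text
time_s: 12.87
ee_pos: [0.587, -0.1888, 0.0285]
orientation: [2.132, 2.302, 0.007]
contact_force: [11.7, 0.1, -0.8]
finger_gap: 0.26
finger_force: 58.9
```

Call:
move_arm(
  steps=[
    [0, 0, 0, 0, 0],
    [0, 0, 0, 0, 0],
  ],
)

```text
time_s: 13.03
ee_pos: [0.5859, -0.1887, 0.0281]
orientation: [2.133, 2.303, 0.004]
contact_force: [7.8, -0.4, -0.6]
finger_gap: 0.261
finger_force: 59.1
```

Call:
move_arm(
  steps=[
    [-0.06, -0.003, -0.017, 0, 0],
    [-0.06, -0.003, -0.016, 0, 0],
    [-0.06, -0.003, -0.015, 0, 0],
  ],
)

```text
time_s: 13.28
ee_pos: [0.583, -0.189, 0.0273]
orientation: [2.131, 2.301, 0.007]
contact_force: [12.5, 0.0, -2.4]
finger_gap: 0.261
finger_force: 59.0
```

Call:
move_arm(
  steps=[
    [0, 0, 0, 0, 0],
    [0, 0, 0, 0, 0],
  ],
)

```text
time_s: 13.45
ee_pos: [0.5827, -0.189, 0.0272]
orientation: [2.132, 2.302, 0.007]
contact_force: [9.8, 0.5, -2.5]
finger_gap: 0.261
finger_force: 59.0
```

Moving reads 11.5 N tangential and resting about 8.9 N, near the lower half of the firm band. One tiny further nudge.

Call:
move_arm(
  steps=[
    [-0.04, -0.002, -0.01, 0, 0],
    [-0.04, -0.002, -0.009, 0, 0],
  ],
)

```text
time_s: 13.62
ee_pos: [0.5811, -0.1891, 0.0268]
orientation: [2.131, 2.301, 0.007]
contact_force: [12.9, 0.9, -3.0]
finger_gap: 0.259
finger_force: 59.0
```

Call:
move_arm(
  steps=[
    [0, 0, 0, 0, 0],
    [0, 0, 0, 0, 0],
  ],
)

```text
time_s: 13.78
ee_pos: [0.5809, -0.1891, 0.0268]
orientation: [2.132, 2.301, 0.007]
contact_force: [12.7, 0.4, -2.6]
finger_gap: 0.259
finger_force: 59.0
```

Call:
move_arm(
  steps=[
    [0.04, 0, 0, 0, 0],
    [0.04, 0, 0, 0, 0],
    [0, 0, 0, 0, 0.5],
    [0, 0, 0, 0, 0.8],
    [0, 0, 0, 0, 1],
  ],
)

```text
time_s: 14.2
ee_pos: [0.5783, -0.1888, 0.0254]
orientation: [-2.133, -2.303, 0.002]
contact_force: [-0.3, 0.1, 0.2]
finger_gap: 0.679
finger_force: 0.0
```

Call:
move_arm(
  steps=[
    [0, 0, 0, 0, 1],
    [0, 0, 0, 0, 1],
    [0, 0, 0, 0, 1],
    [0, 0, 0, 0, 1],
    [0, 0, 0, 0, 1],
  ],
)

```text
time_s: 14.62
ee_pos: [0.5796, -0.189, 0.0262]
orientation: [-2.135, -2.305, 0.0]
contact_force: [-0.6, -0.5, -0.4]
finger_gap: 1.001
finger_force: 0.0
```

Call:
move_arm(
  steps=[
    [0, 0, 0.3, 0, 1],
    [0, 0, 0.8, 0, 1],
    [0, 0, 1, 0, 1],
    [0, 0, 1, 0, 1],
    [0, 0, 1, 0, 1],
  ],
)

```text
time_s: 15.03
ee_pos: [0.5795, -0.1889, 0.1303]
orientation: [2.135, 2.305, 0.0]
contact_force: [0.9, -0.6, -0.1]
finger_gap: 1.0
finger_force: 0.0
```

Call:
move_arm(
  steps=[
    [0, 0, 1, 0, 1],
    [0, 0, 1, 0, 1],
    [0, 0, 1, 0, 1],
    [0, 0, 1, 0, 1],
    [0, -0.3, 1, 0, 1],
  ],
)

```text
time_s: 15.45
ee_pos: [0.5795, -0.1956, 0.2559]
orientation: [2.133, 2.305, 0.001]
contact_force: [0.8, -0.8, 1.5]
finger_gap: 1.004
finger_force: 0.0
```

Call:
move_arm(
  steps=[
    [0, 0, 1, 0, 1],
    [0, 0, 0.5, 0, 1],
    [0, 0, 0, 0, 1],
    [0, 0, 0, 0, 1],
  ],
)

```text
time_s: 15.78
ee_pos: [0.58, -0.1966, 0.292]
orientation: [2.134, 2.303, 0.001]
contact_force: [0.7, 0.4, -0.9]
finger_gap: 1.0
finger_force: 0.0
```

```bash
python3 w.py w7
python3 - <<'E'
from h import *
I=cv2.imread("pics/w7.png");S=snapshot("side")[:,:,::-1];s2=snapshot("scene")[:,:,::-1]
t=np.zeros((600,800,3),np.uint8);t[:300,:400]=cv2.resize(I,(400,300));t[:300,400:]=cv2.resize(s2[145:265,215:375],(400,300),interpolation=2);t[300:,:400]=cv2.resize(S[130:265,190:370],(400,300),interpolation=2)
cv2.imwrite("pics/j7.png",t)
E
```

```text
15.7833 [ 0.58   -0.1966  0.292 ] [-0.327  0.309  0.322  1.583  0.     1.168] [ 0.68  0.39 -0.91]
yaw y 0.07634607274952042
```

View pics/j7.png

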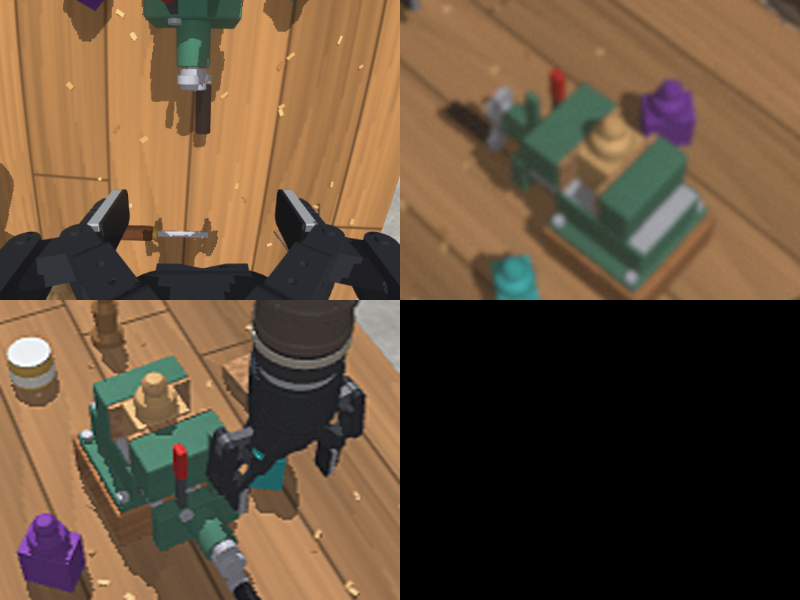

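The figure sits square between the cork faces, the lever is free and the crank is near the bottom of its circle. The hand is clear and the bystanders in view look undisturbed.

```bash
python3 -c "
from plant import r
print(r.job_done())"
```

```text
the job is handed in; nothing more can be done
None
```

The figure is clamped square between the cork jaws, with the crank stopped at about 12 N at the grip (within the 10–13 N hand-tight band); the lever is released, the hand is clear, and the job was handed in at about 16 s, with no verdict shown.

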